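Fold down the nail dryer's sprung hand rest and switch on

TASK

Get the nail dryer ready: push its upright hand rest over, away from the dryer, until it snaps down flat by its spring, then prove that it is fully home by pressing straight down on the lowered rest with about 10 N for a good second. Only then flip the toggle switch on top of the dryer over towards the rest to turn it on, and let go. Be gentle, never more than 15 N on any part of the dryer, and leave the other things on the sill where they are.

Things in the scene. Friction and masses are not known exactly. Their poses are not given: they have to be found in the camera images.
- dryer: White plastic nail dryer, a rounded box 100 (x) by 90 (y) by 52 mm high, held fast by suction feet to the floor of the aluminium tray, 3 mm above the sill. Origin: centre of its underside, at the tray floor; z up; x level from its back to its front, where the dark mouth and the hand rest are. Place and heading differ every time.
- rest: Hand rest: flat grey board 70 mm wide, 5 mm thick, with a 3 mm grooved rubber pad on one face. Origin on its hinge, which runs along the dryer's y, 58 mm in front of the dryer's origin and 20 mm up. Its z runs from the hinge to the free edge at 105 mm; x is its thickness. Upright at the start (z up), 73 mm of it above the dryer's top, where it can be pushed from behind; down, z points level along the dryer's x.
- rest_pad (a point): On the rest's rubber pad (faces the dryer when up, on top when down), mid-width, 70 mm from the hinge; down, 25.5 mm above the tray floor: the place to press. The rest's over-centre spring resists up to 0.7 rad (0.42 N m at the start, falling to 0), then snaps it to its stop at 1.57 rad and holds it there with 0.5 N m. Stop firm; the pad gives 1 mm at 15 N.
- toggle (a joint): Angle of the toggle switch lever, rad: 0 = off, leaning back away from the rest (start); 0.7 = on, leaning towards the rest. It stays where it is left and needs 1 to 2 N at its tip; its stop is at 0.7.
- toggle_tip (a point): Centre of the 9 mm ball at the end of the steel toggle lever. The lever is 26 mm long and pivots at the middle of the dryer's top, 54 mm above the dryer's origin; it swings in the dryer's x-z plane. Off, the ball lies 9 mm behind the pivot and 24 mm above it; on, 9 mm in front.
- jar: Bystander: empty glass jar with a twist cap, 52 mm across, 55 mm high, standing near the dryer's left side. Origin: centre of its underside.
- polish: Bystander: small polish bottle, 30 mm across, 60 mm high, standing near the dryer's right side. Origin: centre of its underside.
- nail_file: Bystander: glass nail file 140 by 14 by 5 mm, lying in the tray. Origin: centre of its underside.
- comb: Bystander: pink plastic comb 150 by 35 by 5 mm, lying in the tray. Origin: under its centre.
- stick: Bystander: wooden orange stick 113 mm long, 6 mm thick, lying in the tray beyond the rest. Origin: under its centre.
- nail_brush: Bystander: wooden nail brush 70 by 32 by 24 mm, on the sill beside the tray. Origin: centre of its underside.
- tin: Bystander: round aluminium tin 62 mm across, 30 mm high, on the sill beside the tray. Origin: centre of its underside.
Not all that is in view belongs to the job. There is more than one size of the dryer; the job needs the smallest.

How it is judged:
By the outcome, as a careful person would: the job done as asked, in the order asked, and still so for the second after the job is handed in, with the robot touching nothing.
It also fails if it takes over 64 s, if anything falls off the work surface, if the arm or the gripper's body presses on something with over 40 N, if the wrist force passes 120 N, or if a joint passes its speed limit or range.

ROBOT

A 7-joint arm with a two-finger parallel gripper is mounted at the origin on the work surface. World frame = base frame: x ahead of the robot, y to its left, z up, the work surface at z = 0. Lengths are in m, angles in rad, forces in N, time in s.
With the tool pointing down it reaches from about 0.4 to 0.85 m from the base axis. Payload 6.9 kg.
Tool frame: the origin (TCP) lies at the very end of the fingers, on their centre line; the grasp point (between the pads) lies 19 mm behind it; y points along the fingers, z is the direction in which the jaws open and shut, and the axes are right-handed (so a half turn about y gives the same grasp; the last joint's range is limited). The gripper opens to 85 mm and grips with 20 to 120 N. Pads are 22 mm wide; open, the fingers measure 114 mm over their backs; the gripper's body (76 mm by 85 mm) begins 54 mm behind the grasp point. The pads swing forward as they close: fully open they stand 13 mm farther back than shut.
Start: joints at [-1.141, 0.507, -0.238, 1.5, 0.126, 1.149, -0.155], TCP at [0.199, 0.592, 0.231] pointing down, gripper open.
Joint ranges: [-3.08, 3.08], [-0.24, 2.05], [-1.43, 1.35], [0, 2.5], [-1.52, 4.66], [0.17, 1.96], [-2.89, 2.89]. Speed limits (rad/s): [2.39, 2.39, 3.14, 3.14, 3.14, 3.14, 3.14].

INTERFACE

Orientations are given as a unit quaternion [w, x, y, z].
In Python, from plant import telemetry, snapshot, camera_params, workorder, recognise gives the robot as it stands. The module is installed in compiled form; this text tells all that it offers.
- The arm moves only by the tool move_arm, never from a script. Its argument "motion" is a list that holds one entry, the list of rows, each a list of 5 numbers: the closure, from -1 (fully open) to 1 (shut), then the shift along the tool's x, y, z in units of 30 mm (1.0 is 30 mm), then the turn about the tool's y in rad. In form: [[[hand, tx, ty, tz, roll], ...]]. A call has 1 to 20 rows; each row shifts and turns the pose as measured when the row begins, along the tool's axes as they then stand; what a row does not reach is not made up. A row lasts 1/8 s, in which the tool goes at most 62.5 mm and 10.7 degrees, less where a joint would pass 70% of its speed; a pose out of reach is approached as far as the arm can. A call is refused whole if a number of a shift passes 1 or a number of a turn 0.188, either way. A call with a gripper value outside its range is refused whole. The fingers move at their own pace and stop on an object; the grip force is fixed at half the most. Time passes only in rows, so rows that do not move let the fingers close. It gives the time, the measured TCP pose, the force and the opening at its end, in the units of the state.
- telemetry.read_state(): the state, without advancing time (a new reading comes with each control period).
- snapshot(name): name is "side" or "top" or "wrist"; returns the picture (384x512x3 uint8, red, green, blue); there is no depth.
- camera_params(name): a dict with "vertical_fov" (degrees; the focal length in pixels is half the picture's height over the tangent of half this angle, whatever the lens; pixels are square), "cx", "cy" (the principal point, pixels), "T" (4x4, takes a point from camera to world coordinates); the wrist camera has in their place "mount" (4x4, takes a point from camera to tool coordinates, whose origin is the TCP and whose axes are the tool frame's). Camera axes: x right, y up, looking along -z (the intrinsics and any distortion apply to the point x, -y, -z); pixel columns grow to the right and rows downward; lengths in m; the calibration is good to about 2 mm. The wrist camera is an equidistant fisheye: a pixel r from the principal point sees the ray r / f radians off the axis. A picture is of the moment at which its call begins: read the wrist's pose just before it. camera_params takes no time and is no camera call.
- workorder.close_job(): hands the job in, once; it reports no verdict.
Trained networks look in the newest picture that a camera, given by its name, has taken for a name from the list of things; names that differ only in an ending like _2 or _b are one class to them, and where a whole thing is asked for, a point or a joint stands for the part that bears it (a point fixed in the world has none). Each returns a list of dicts, best first, with "conf" (0 to 1); they miss things now and then, are a little off and sometimes report something else, mostly with a low value. They report only what shows in the picture. A call takes as long as a camera call. They do not tell look-alikes from the thing itself.
- recognise(label, camera): "extent" ([left, top, width, height] in pixels, round what is visible of it).
The state is a dict: "t": time; "q": joint angles; "joint_vel": joint speeds; "tau": joint torques, N m; "tcp_pos": TCP position; "tcp_rot": TCP orientation; "force": force on the tool from outside, world axes, zero at the start; "torque": the same for the moment, N m; "gripper_width": finger opening in m.
Only numpy, scipy, OpenCV 4.12 (cv2) and the standard library are available. Lean on these libraries where they do the work, as an engineer would, in place of code of your own. Each camera call takes 0.05 s, during which the arm holds its last target. There are 200 camera calls.

## Working session

There is one attempt and no reset: what is moved stays moved. The work goes in short steps, Python scripts to look and compute and a tool call to move; the robot and the scene stay as the last step left them, time stands still between calls to the robot, and variables do not carry over. Pictures are saved under pics/ and viewed, about 8 in all and at most 12, crops included, and the job is handed in when it is done.

Besides the shell and the picture viewer there is one more tool, called after "Request:" as name(argument=value, ...) on one line, values as JSON. move_arm: Moves the arm, as the interface text tells. Its arguments: {"type":"object","properties":{"motion":{"type":"array","items":{"type":"array","items":{"type":"array","items":{"type":"number"}}}}},"required":["motion"]}

```bash
mkdir -p pics
python3 - <<'E'
from plant import telemetry, snapshot, camera_params, recognise
import cv2,numpy as np
s=telemetry.read_state(); print({k:np.round(v,3).tolist() for k,v in s.items()})
for n in ("side","top"):
    im=snapshot(n); cv2.imwrite(f"pics/{n}0.png",im[:,:,::-1])
    p=camera_params(n); print(n,{k:np.round(v,4).tolist() for k,v in p.items()})
    for l in ("dryer","rest","toggle","jar","polish"):
        print(l,[(np.round(d["extent"]).tolist(),round(d["conf"],2)) for d in recognise(l,n)])
print({k:np.round(v,4).tolist() for k,v in camera_params("wrist").items()})
E
```

```text
{'t': 0.0, 'q': [-1.141, 0.508, -0.238, 1.501, 0.126, 1.149, -0.155], 'joint_vel': [0.0, 0.001, -0.0, 0.001, -0.0, 0.0, -0.001], 'tau': [0.0, -62.06, -2.187, -24.966, 0.013, 0.012, -0.0], 'tcp_pos': [0.199, 0.592, 0.23], 'tcp_rot': [-0.697, 0.698, -0.114, 0.114], 'force': [-0.652, 0.257, -0.09], 'torque': [-0.011, -0.003, 0.006], 'gripper_width': 0.085}
side {'vertical_fov': 52.669, 'cx': 255.865, 'cy': 188.8607, 'T': [[0.9541, 0.2154, -0.2082, 0.2628], [-0.2989, 0.64, -0.7078, -0.7247], [-0.0192, 0.7376, 0.675, 0.7741], [0.0, 0.0, 0.0, 1.0]]}
dryer [([263.0, 184.0, 47.0, 52.0], 0.94), ([116.0, 111.0, 65.0, 66.0], 0.9)]
rest [([159.0, 113.0, 21.0, 56.0], 0.95), ([304.0, 178.0, 8.0, 46.0], 0.61), ([202.0, 258.0, 24.0, 92.0], 0.57)]
toggle []
jar [([271.0, 176.0, 17.0, 20.0], 0.68)]
polish [([297.0, 239.0, 12.0, 19.0], 0.69)]
top {'vertical_fov': 53.2364, 'cx': 248.9129, 'cy': 190.3613, 'T': [[-0.0269, 0.9804, -0.1952, 0.2678], [-0.9996, -0.0289, -0.0077, -0.0315], [-0.0132, 0.1949, 0.9807, 1.1629], [0.0, 0.0, 0.0, 1.0]]}
dryer [([108.0, 253.0, 63.0, 66.0], 0.81), ([309.0, 243.0, 74.0, 73.0], 0.78), ([240.0, 148.0, 44.0, 52.0], 0.69)]
rest [([333.0, 240.0, 50.0, 25.0], 0.86), ([260.0, 145.0, 21.0, 20.0], 0.83), ([125.0, 251.0, 46.0, 19.0], 0.75)]
toggle []
jar [([218.0, 157.0, 14.0, 20.0], 0.7)]
polish [([297.0, 172.0, 10.0, 7.0], 0.53)]
{'vertical_fov': 65.7065, 'cx': 258.2431, 'cy': 194.0054, 'mount': [[0.0002, -0.9615, -0.2747, -0.0687], [-0.0007, 0.2747, -0.9615, -0.1411], [1.0, 0.0003, -0.0006, -0.0003], [0.0, 0.0, 0.0, 1.0]]}
```

Run:
```python
import cv2,numpy as np
a=cv2.imread("pics/side0.png");b=cv2.imread("pics/top0.png")
cv2.imwrite("pics/both.png",np.vstack([cv2.resize(a,(400,300)),cv2.resize(b,(400,300))]))
A=cv2.resize(a[150:270,200:360],(800,600),interpolation=cv2.INTER_CUBIC)
B=cv2.resize(b[110:230,190:350],(800,600),interpolation=cv2.INTER_CUBIC)
cv2.imwrite("pics/topc.png",B);cv2.imwrite("pics/sidec.png",A)
```

```text
(no output)
```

View pics/both.png

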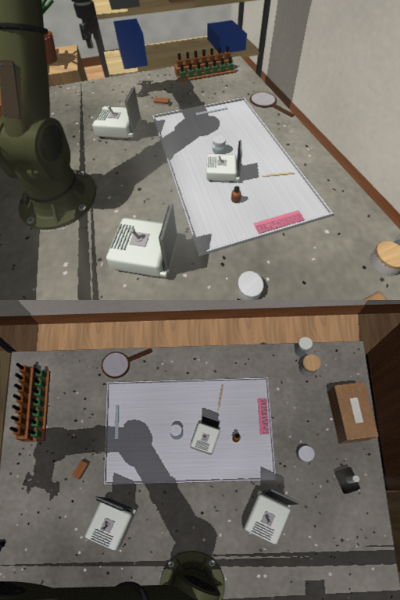

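View pics/topc.png

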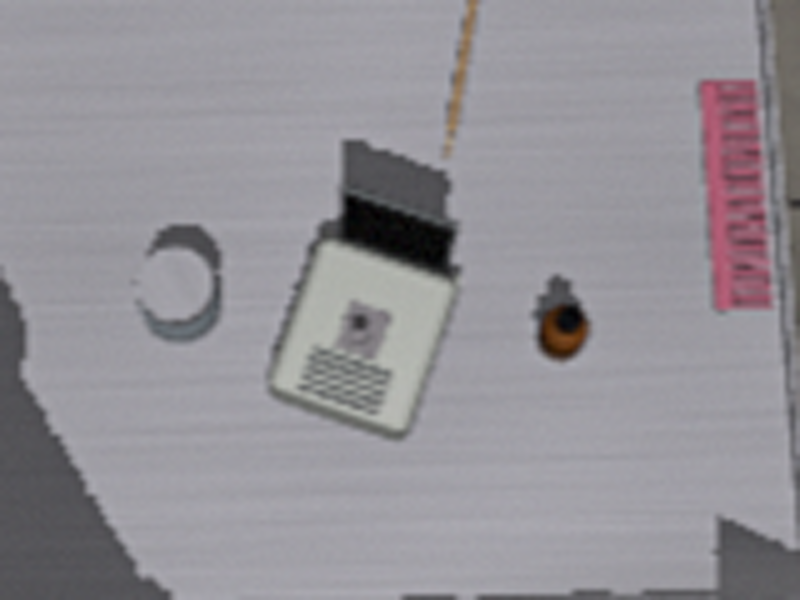

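View pics/sidec.png

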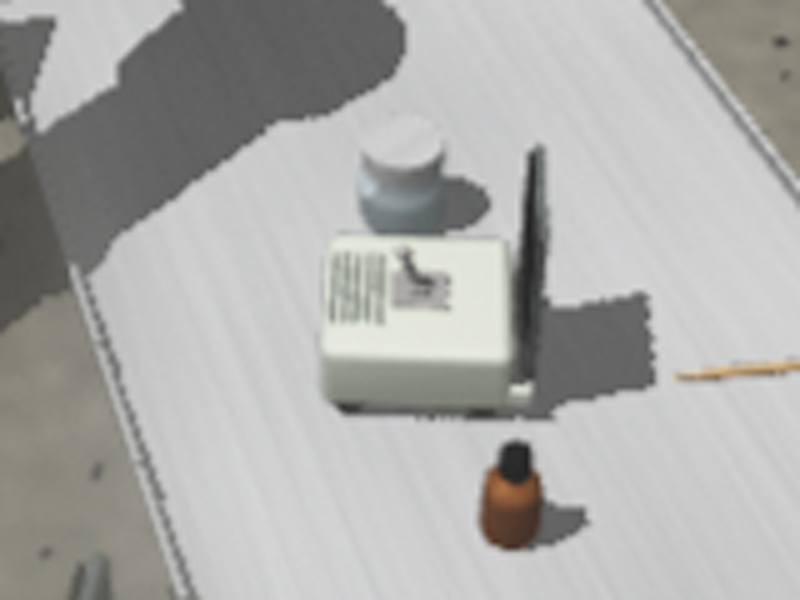

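The three dryer candidates in the top picture are at (262,174) in the tray, (139,286) and (346,279). The tray one is clearly the smallest, and the jar and polish beside it match the description. The close crops show its rest upright with the toggle leaning back. Next I'll fit its pose.

```bash
cat > h.py <<'E'
import numpy as np,cv2
from plant import telemetry, snapshot, camera_params, recognise
from scipy.spatial.transform import Rotation as R
from scipy.optimize import least_squares
def ray(n,uv,tool=None):
    p=camera_params(n); f=192/np.tan(np.radians(p["vertical_fov"])/2)
    d=np.array([uv[0]-p["cx"],uv[1]-p["cy"]])
    if n=="wrist":
        r=np.hypot(*d); th=r/f; v=np.array([*(d/max(r,1e-9)*np.sin(th)),np.cos(th)])
        T=tool@p["mount"]
    else: v=np.array([*(d/f),1]); T=p["T"]
    v=v*[1,-1,-1]
    return T[:3,3],T[:3,:3]@v
def at(n,uv,z,tool=None):
    o,d=ray(n,uv,tool); return o+d*(z-o[2])/d[2]
def proj(n,P,tool=None):
    p=camera_params(n); f=192/np.tan(np.radians(p["vertical_fov"])/2)
    T=p["T"] if n!="wrist" else tool@p["mount"]
    v=T[:3,:3].T@(np.asarray(P)-T[:3,3])*[1,-1,-1]
    if n=="wrist":
        r=np.hypot(v[0],v[1]); th=np.arctan2(r,v[2]); q=v[:2]/r*th*f
    else: q=v[:2]/v[2]*f
    return q+[p["cx"],p["cy"]]
def tool(s=None):
    s=s or telemetry.read_state(); q=np.array(s["tcp_rot"]); T=np.eye(4)
    T[:3,:3]=R.from_quat(q[[1,2,3,0]]).as_matrix(); T[:3,3]=s["tcp_pos"]; return T
def world(x,P):
    c,s=np.cos(x[2]),np.sin(x[2]); return np.array([x[0]+c*P[0]-s*P[1],x[1]+s*P[0]+c*P[1],P[2]+.003])
def fit(obs,x0):  # obs: (cam, uv, local P, tool)
    g=lambda x:np.concatenate([proj(c,world(x,P),t)-np.array(uv) for c,uv,P,t in obs])
    r=least_squares(g,x0,loss="soft_l1"); return r.x,np.round(r.fun.reshape(-1,2),1)
E
python3 - <<'E'
from h import *
t=lambda u,v:(190+u/5-.4,110+v/5-.4); s=lambda u,v:(200+u/5-.4,150+v/5-.4)
o=[("top",t(320,236),(.05,.045,.052),None),("top",t(463,274),(.05,-.045,.052),None),("top",t(406,441),(-.05,-.045,.052),None),("top",t(266,390),(-.05,.045,.052),None),
("top",t(361,322),(-.009,0,.078),None),
("side",s(332,235),(-.05,.045,.052),None),("side",s(322,357),(-.05,-.045,.052),None),("side",s(514,357),(.05,-.045,.052),None),("side",s(508,235),(.05,.045,.052),None),("side",s(402,253),(-.009,0,.078),None)]
x,r=fit(o,[.55,-.05,0]);print(x,r.tolist())
xt,_=fit(o[:5],x);xs,_=fit(o[5:],x);print(xt,xs)
print("jar",at("top",t(177,283),.058)," polish",at("top",t(568,318),.063))
T=tool();print(T.round(3))
E
```

```text
[ 0.52993714 -0.06418424 -0.34762699] [[-0.3, -0.6], [-0.2, 0.9], [1.0, -1.2], [-0.1, -0.4], [-0.1, 3.0], [-1.5, -0.7], [-0.5, -0.5], [1.0, 0.3], [0.6, -0.1], [0.0, 0.7]]
[ 0.52990929 -0.06413814 -0.35198262] [ 0.52987319 -0.06424727 -0.34259015]
jar [0.56320074 0.04639995 0.058     ]  polish [ 0.53354373 -0.18429221  0.063     ]
[[ 0.948 -0.     0.319  0.199]
 [-0.319 -0.     0.948  0.592]
 [-0.    -1.    -0.     0.231]
 [ 0.     0.     0.     1.   ]]
```

The top and side fits agree: the dryer is at (0.530, -0.064) with yaw -0.347. The tool's x axis is already close to the dryer's x. I'll travel high with the gripper shut to a spot over the dryer.

Request:
move_arm(motion=[[[1,0.5,0,-0.5,0.02],[1,1,0,-1,0],[1,1,0,-1,0],[1,1,0,-1,0],[1,1,0,-1,0],[1,1,0,-1,0],[1,1,0,-1,0],[1,1,0,-1,0],[1,1,0,-1,0],[1,1,0,-1,0],[1,1,0,-1,0],[1,1,0,-1,0],[1,1,0,-1,0],[1,1,0,-1,0],[1,1,0,-1,0],[1,1,0,-1,0],[1,1,0,-1,0],[1,0.5,0,-0.5,0],[1,0,0,0,0]]])

```text
t: 2.98
tcp_pos: [0.518, -0.0796, 0.2325]
tcp_rot: [0.699, -0.695, 0.118, -0.124]
force: [-1.1, 0.3, -0.5]
gripper_width: 0.0004
```

Run:
```python
from h import *
T=tool(); im=snapshot("wrist")[:,:,::-1]; np.save("T1.npy",T)
im=im.copy(); cv2.imwrite("pics/w1.png",cv2.resize(im,(800,600),interpolation=cv2.INTER_CUBIC))
x=[.5299,-.0642,-.3476]
for n,P in dict(FL=(.05,.045,.052),FR=(.05,-.045,.052),BR=(-.05,-.045,.052),BL=(-.05,.045,.052),tip=(-.009,0,.078),rL=(.058,.035,.125),rR=(.058,-.035,.125)).items(): print(n,(proj("wrist",world(x,P),T)*800/512).round())
print(T.round(3))
```

```text
FL [487. 345.]
FR [366. 345.]
BR [363. 208.]
BL [494. 210.]
tip [431. 275.]
rL [491. 401.]
rR [374. 402.]
[[ 0.941  0.009  0.337  0.518]
 [-0.337  0.005  0.941 -0.08 ]
 [ 0.007 -1.     0.007  0.232]
 [ 0.     0.     0.     1.   ]]
```

View pics/w1.png

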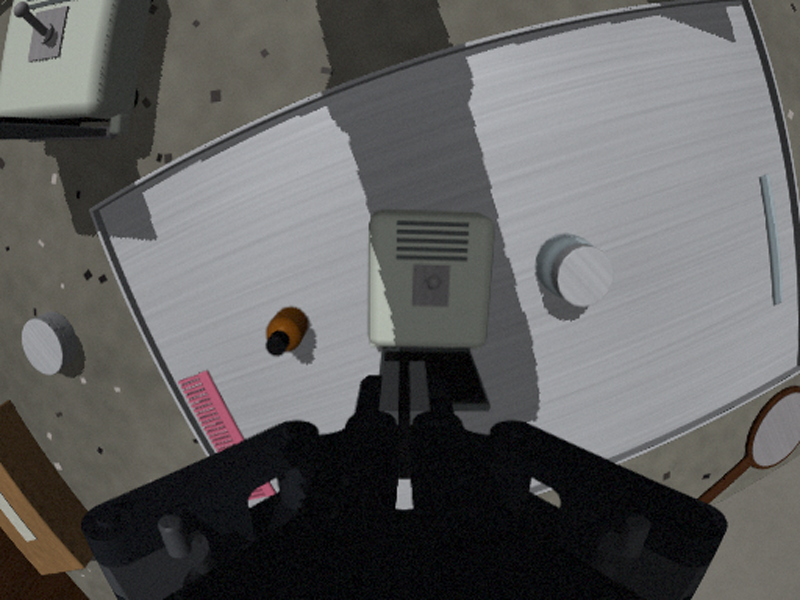

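The wrist picture confirms the fit: the dryer's corners are near (372,211), (494,213), (488,347) and (368,347), within about 2 mm of prediction. The upright rest's dark pad is at rows 350–408 and the toggle ball is at (433,282). The toggle is off. I'll move in between the toggle and the rest and go down.

Request:
move_arm(motion=[[[1,0.55,0,0.3,0],[1,0.55,0,0.3,0],[1,0,0,0,0],[1,0,0.9,0,0],[1,0,0.9,0,0],[1,0,0.9,0,0],[1,0,0.5,0,0],[1,0,0,0,0],[1,0,0,0,0]]])

```text
t: 4.15
tcp_pos: [0.5501, -0.0615, 0.1369]
tcp_rot: [0.701, -0.694, 0.115, -0.119]
force: [0.5, 0.6, -0.0]
gripper_width: 0.0002
```

```bash
cat >> h.py <<'E'
X=[.5299,-.0642,-.3476]
def loc():
    s=telemetry.read_state(); c,n=np.cos(X[2]),np.sin(X[2]); Rm=np.array([[c,n],[-n,c]])
    p=np.array(s["tcp_pos"]); T=tool(s)
    print("t",round(s["t"],2),"loc mm",(Rm@(p[:2]-X[:2])*1e3).round(1),"z",(p[2]*1e3).round(1),"F loc",(Rm@np.array(s["force"][:2])).round(1),round(s["force"][2],1),"yaw",np.arctan2(T[1,0],T[0,0]).round(3),"down",T[:3,1].round(3))
E
python3 -c "from h import *;loc()"
```

```text
t 4.15 loc mm [18.   9.4] z 136.9 F loc [0.3 0.7] -0.0 yaw -0.331 down [ 0.007  0.009 -1.   ]
```

Request:
move_arm(motion=[[[1,0.2,0,-0.3,0.015],[1,0,0,0,0],[1,0,0.6,0,0],[1,0,0.6,0,0],[1,0,0.5,0,0],[1,0,0,0,0],[1,0,0,0,0]]])

```text
t: 5.03
tcp_pos: [0.5558, -0.0735, 0.0881]
tcp_rot: [0.7, -0.692, 0.118, -0.127]
force: [-0.6, -0.2, -0.5]
gripper_width: 0.0001
```

```bash
python3 -c "from h import *;loc()"
```

```text
t 5.03 loc mm [27.5  0.1] z 88.1 F loc [-0.5 -0.4] -0.5 yaw -0.349 down [ 0.014  0.009 -1.   ]
```

Request:
move_arm(motion=[[[1,0.15,0,0,0],[1,0.15,0,0,0],[1,0.1,0,0,0],[1,0.1,0,0,0],[1,0.1,0,0,0]]])

```text
t: 5.65
tcp_pos: [0.5734, -0.0798, 0.0897]
tcp_rot: [0.7, -0.692, 0.119, -0.127]
force: [-6.7, 3.3, 5.4]
gripper_width: 0.0003
```

```bash
python3 -c "from h import *;loc()"
```

```text
t 5.65 loc mm [46.2  0.2] z 89.7 F loc [-7.4  0.8] 5.4 yaw -0.349 down [ 0.014  0.009 -1.   ]
```

Request:
move_arm(motion=[[[1,0.12,0.02,0,0],[1,0.12,0.02,0,0],[1,0.12,0.02,0,0],[1,0.12,0.02,0,0]]])

```text
t: 6.15
tcp_pos: [0.5795, -0.0823, 0.0864]
tcp_rot: [0.701, -0.692, 0.124, -0.121]
force: [-6.0, 1.3, 5.1]
gripper_width: -0.0
```

```bash
python3 -c "from h import *;loc()"
```

```text
t 6.15 loc mm [52.8 -0.1] z 86.4 F loc [-6.1 -0.8] 5.1 yaw -0.348 down [-0.002  0.013 -1.   ]
```

Request:
move_arm(motion=[[[1,0.15,0,0,0],[1,0.15,0,0,0],[1,0.15,0,0,0],[1,0.15,0,0,0],[1,0.15,0,0,0],[1,0.15,0,0,0]]])

```text
t: 6.9
tcp_pos: [0.5967, -0.0889, 0.0841]
tcp_rot: [0.701, -0.692, 0.131, -0.113]
force: [-3.9, 1.5, -2.1]
gripper_width: 0.0
```

```bash
python3 -c "from h import *;loc()"
```

```text
t 6.9 loc mm [71.3 -0.5] z 84.1 F loc [-4.2  0.1] -2.1 yaw -0.347 down [-0.022  0.018 -1.   ]
```

Request:
move_arm(motion=[[[1,0.15,0,0,0],[1,0.15,0,0,0],[1,0.15,0,0,0],[1,0.15,0,0,0],[1,0.15,0,0,0]]])

```text
t: 7.52
tcp_pos: [0.6222, -0.098, 0.0841]
tcp_rot: [0.701, -0.692, 0.129, -0.116]
force: [-0.1, 0.0, 0.4]
gripper_width: -0.0001
```

```bash
python3 -c "from h import *;loc()"
```

```text
t 7.53 loc mm [98.3 -0.3] z 84.1 F loc [-0.1 -0. ] 0.4 yaw -0.347 down [-0.016  0.016 -1.   ]
```

Run:
```python
from h import *
a=snapshot("side")[:,:,::-1];b=snapshot("wrist")[:,:,::-1]
A=cv2.resize(a[160:260,240:360],(480,400),interpolation=cv2.INTER_CUBIC)
B=cv2.resize(b[0:384,130:450],(320,384)); B=cv2.resize(B,(320,400))
cv2.imwrite("pics/s2.png",np.hstack([A,B]))
T=tool(); print([np.round((np.array(proj("side",world(X,P)))-[240,160])*4) for P in ((.163,.035,.0255),(.163,-.035,.0255),(.128,0,.0255))])
```

```text
[array([414., 188.]), array([427., 265.]), array([367., 224.])]
```

View pics/s2.png

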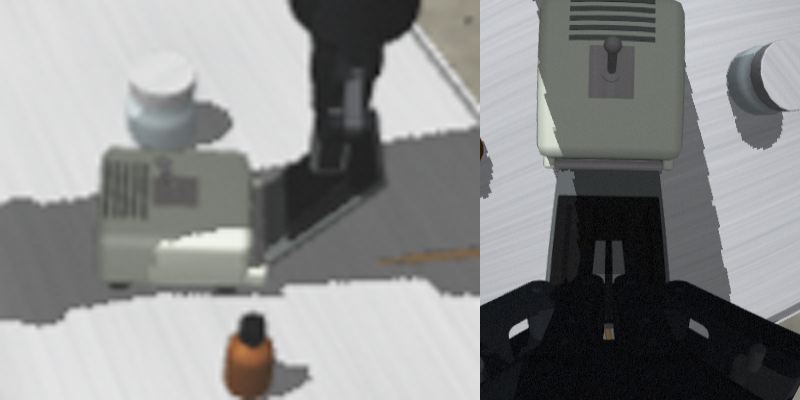

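The rest is leaning at about 40–45° against the fingers at (330,180), so it hasn't snapped yet. The toggle is still off. I'll push on.

Request:
move_arm(motion=[[[1,0.15,0.05,0,0],[1,0.15,0.05,0,0],[1,0.1,0,0,0],[1,0,0,0,0],[1,0,0,0,0],[1,0,0,0,0]]])

```text
t: 8.38
tcp_pos: [0.6346, -0.1026, 0.0807]
tcp_rot: [0.701, -0.692, 0.128, -0.116]
force: [0.2, -0.8, -0.2]
gripper_width: 0.0003
```

Run:
```python
from h import *
loc()
a=snapshot("side")[:,:,::-1]
cv2.imwrite("pics/s3.png",cv2.resize(a[160:260,240:360],(480,400),interpolation=cv2.INTER_CUBIC))
```

```text
t 8.38 loc mm [111.5  -0.4] z 80.7 F loc [ 0.4 -0.7] -0.2 yaw -0.347 down [-0.015  0.016 -1.   ]
```

View pics/s3.png

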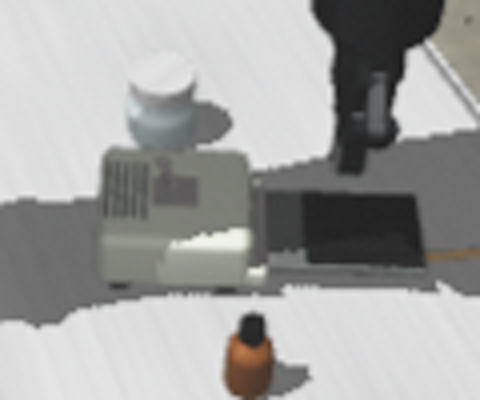

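The rest is flat: its free edge at (415,193)–(427,265) matches the prediction for fully down. Next I'll go above the pad point and down, slowing near contact.

Request:
move_arm(motion=[[[1,0.5,0,0,0],[1,0,0.4,0,0],[1,0,0.5,0,0],[1,0,0.4,0,0],[1,0,0,0,0],[1,0,0,0,0]]])

```text
t: 9.18
tcp_pos: [0.6458, -0.1061, 0.0376]
tcp_rot: [0.701, -0.692, 0.13, -0.115]
force: [-0.2, -0.1, -0.0]
gripper_width: 0.0
```

```bash
python3 -c "from h import *;loc()"
```

```text
t 9.18 loc mm [1.233e+02 1.000e-01] z 37.6 F loc [-0.2 -0.1] -0.0 yaw -0.347 down [-0.019  0.017 -1.   ]
```

Request:
move_arm(motion=[[[1,0.15,0,0,0],[1,0,0.1,0,0],[1,0,0.1,0,0],[1,0,0.05,0,0]]])

```text
t: 9.68
tcp_pos: [0.6511, -0.1077, 0.0307]
tcp_rot: [0.701, -0.692, 0.129, -0.115]
force: [0.1, 0.4, -0.2]
gripper_width: 0.0
```

```bash
python3 -c "from h import *;loc()"
```

```text
t 9.68 loc mm [128.8   0.3] z 30.7 F loc [-0.1  0.4] -0.2 yaw -0.347 down [-0.016  0.016 -1.   ]
```

Request:
move_arm(motion=[[[1,0,0.05,0,0],[1,0,0.05,0,0]]])

```text
t: 9.93
tcp_pos: [0.6511, -0.1077, 0.0281]
tcp_rot: [0.701, -0.692, 0.129, -0.115]
force: [-2.9, 0.1, 9.2]
gripper_width: 0.0
```

Request:
move_arm(motion=[[[1,0,0.03,0,0]]])

```text
t: 10.05
tcp_pos: [0.6511, -0.1077, 0.0281]
tcp_rot: [0.701, -0.692, 0.129, -0.116]
force: [-3.2, 0.3, 10.0]
gripper_width: -0.0004
```

Request:
move_arm(motion=[[[1,0,0.03,0,0],[1,0,0.03,0,0]]])

```text
t: 10.3
tcp_pos: [0.6511, -0.1077, 0.0283]
tcp_rot: [0.701, -0.692, 0.128, -0.116]
force: [-2.5, 0.7, 7.3]
gripper_width: 0.0001
```

Request:
move_arm(motion=[[[1,0,0.04,0,0],[1,0,0.04,0,0]]])

```text
t: 10.55
tcp_pos: [0.6511, -0.1077, 0.0281]
tcp_rot: [0.701, -0.692, 0.128, -0.116]
force: [-3.3, 0.7, 9.6]
gripper_width: 0.0003
```

Request:
move_arm(motion=[[[1,-0.012,0.041,0,0],[1,-0.012,0.041,0,0],[1,-0.012,0.041,0,0]]])

```text
t: 10.92
tcp_pos: [0.6511, -0.1077, 0.0281]
tcp_rot: [0.701, -0.692, 0.127, -0.118]
force: [-1.5, -0.4, 8.1]
gripper_width: 0.0
```

Request:
move_arm(motion=[[[1,-0.012,0.048,0,0],[1,-0.012,0.048,0,0],[1,-0.012,0.048,0,0]]])

```text
t: 11.3
tcp_pos: [0.6511, -0.1077, 0.028]
tcp_rot: [0.701, -0.692, 0.125, -0.119]
force: [-3.9, 1.1, 9.5]
gripper_width: -0.0003
```

Request:
move_arm(motion=[[[1,-0.01,0.05,0,0],[1,-0.01,0.05,0,0],[1,-0.01,0.05,0,0]]])

```text
t: 11.68
tcp_pos: [0.651, -0.1077, 0.0279]
tcp_rot: [0.701, -0.692, 0.124, -0.121]
force: [-3.0, 0.6, 10.4]
gripper_width: -0.0004
```

Request:
move_arm(motion=[[[1,-0.01,0.05,0,0],[1,-0.01,0.05,0,0],[1,-0.01,0.05,0,0]]])

```text
t: 12.05
tcp_pos: [0.6511, -0.1077, 0.0279]
tcp_rot: [0.701, -0.692, 0.123, -0.122]
force: [-2.5, 0.1, 10.6]
gripper_width: -0.0002
```

Request:
move_arm(motion=[[[1,-0.01,0.05,0,0],[1,-0.01,0.05,0,0],[1,-0.01,0.05,0,0]]])

```text
t: 12.42
tcp_pos: [0.6511, -0.1077, 0.028]
tcp_rot: [0.701, -0.692, 0.122, -0.124]
force: [-3.6, 0.2, 10.5]
gripper_width: -0.0001
```

Request:
move_arm(motion=[[[1,-0.01,0.05,0,0],[1,-0.01,0.05,0,0],[1,-0.01,0.05,0,0]]])

```text
t: 12.8
tcp_pos: [0.6511, -0.1077, 0.0279]
tcp_rot: [0.701, -0.692, 0.12, -0.125]
force: [-2.6, 0.3, 11.4]
gripper_width: 0.0
```

About 10–11 N was held steadily for over 1.5 s with the pad at the expected height. I'll lift and go round over the top to behind the toggle.

Request:
move_arm(motion=[[[1,0,-0.4,0,0],[1,0,-0.9,0,0],[1,0,-0.9,0,0],[1,0,-0.9,0,0],[1,0,0,0,0],[1,-0.9,0,0,0],[1,-0.9,0,0,0],[1,-0.9,0,0,0],[1,-0.9,0,0,0],[1,-0.9,0,0,0],[1,-0.9,0,0,0],[1,-0.4,0,0,0],[1,0,0,0,0]]])

```text
t: 14.42
tcp_pos: [0.4791, -0.0474, 0.1198]
tcp_rot: [0.701, -0.692, 0.122, -0.123]
force: [-0.4, -0.3, -0.2]
gripper_width: 0.0
```

Run:
```python
from h import *
loc()
a=snapshot("side")[:,:,::-1]
cv2.imwrite("pics/s4.png",cv2.resize(a[150:270,240:360],(600,600),interpolation=cv2.INTER_CUBIC))
```

```text
t 14.43 loc mm [-53.5  -1.6] z 119.8 F loc [-0.3 -0.4] -0.2 yaw -0.348 down [ 0.003  0.012 -1.   ]
```

View pics/s4.png

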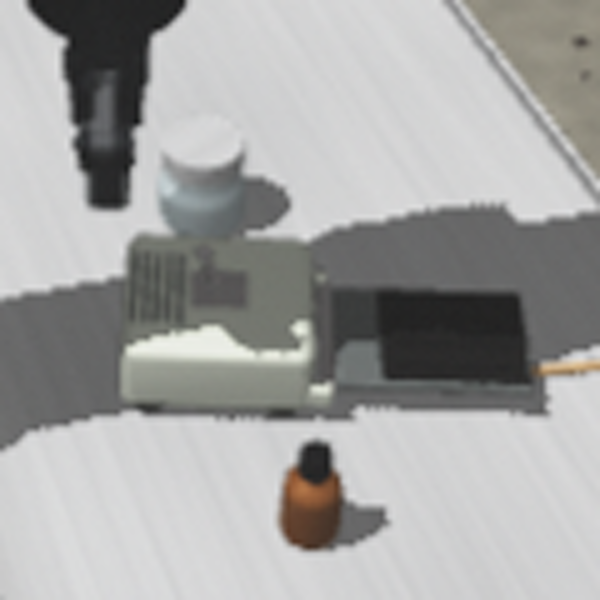

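The rest stays down and the toggle is still off, with its ball at about (205,255). I'll go down behind it.

Request:
move_arm(motion=[[[1,0.3,0,0.05,0],[1,0,0.6,0,0],[1,0,0.6,0,0],[1,0,0.25,0,0],[1,0,0,0,0],[1,0,0,0,0]]])

```text
t: 15.22
tcp_pos: [0.4972, -0.0511, 0.0755]
tcp_rot: [0.701, -0.692, 0.121, -0.126]
force: [-0.0, -0.7, -0.8]
gripper_width: 0.0001
```

```bash
python3 -c "from h import *;loc()"
```

```text
t 15.22 loc mm [-35.2   1.2] z 75.5 F loc [ 0.2 -0.7] -0.8 yaw -0.351 down [ 0.01   0.011 -1.   ]
```

Request:
move_arm(motion=[[[1,0.1,0,0,0],[1,0.1,0,0,0],[1,0.1,0,0,0],[1,0.1,0,0,0],[1,0.1,0,0,0],[1,0.1,0,0,0]]])

```text
t: 15.98
tcp_pos: [0.5148, -0.0573, 0.0768]
tcp_rot: [0.701, -0.692, 0.121, -0.126]
force: [-2.5, 0.5, 2.0]
gripper_width: -0.0003
```

```bash
python3 -c "from h import *;loc()"
```

```text
t 15.97 loc mm [-16.6   1.3] z 76.8 F loc [-2.5 -0.4] 2.0 yaw -0.35 down [ 0.01   0.012 -1.   ]
```

Request:
move_arm(motion=[[[1,0.08,0.04,0,0],[1,0.08,0.02,0,0],[1,0.08,0.02,0,0]]])

```text
t: 16.35
tcp_pos: [0.5216, -0.0598, 0.0741]
tcp_rot: [0.701, -0.692, 0.121, -0.126]
force: [-1.2, -0.3, 1.7]
gripper_width: 0.0002
```

```bash
python3 -c "from h import *;loc()"
```

```text
t 16.35 loc mm [-9.3  1.3] z 74.1 F loc [-1.  -0.7] 1.7 yaw -0.35 down [ 0.009  0.012 -1.   ]
```

Request:
move_arm(motion=[[[1,0.05,0,0,0],[1,0.05,0,0,0]]])

```text
t: 16.6
tcp_pos: [0.5248, -0.061, 0.0741]
tcp_rot: [0.701, -0.692, 0.121, -0.126]
force: [-1.0, -0.2, 0.5]
gripper_width: -0.0001
```

```bash
python3 -c "from h import *;loc()"
```

```text
t 16.6 loc mm [-5.8  1.3] z 74.1 F loc [-0.9 -0.5] 0.5 yaw -0.35 down [ 0.009  0.012 -1.   ]
```

Request:
move_arm(motion=[[[1,0.05,0,0,0],[1,0.05,0,0,0]]])

```text
t: 16.85
tcp_pos: [0.5276, -0.0621, 0.0739]
tcp_rot: [0.701, -0.692, 0.121, -0.125]
force: [-1.0, 0.4, 0.4]
gripper_width: 0.0
```

```bash
python3 -c "from h import *;loc()"
```

```text
t 16.85 loc mm [-2.8  1.2] z 73.9 F loc [-1.1  0. ] 0.4 yaw -0.35 down [ 0.009  0.012 -1.   ]
```

Request:
move_arm(motion=[[[1,0.04,0,0,0],[1,0.04,0,0,0]]])

```text
t: 17.1
tcp_pos: [0.528, -0.0623, 0.0736]
tcp_rot: [0.701, -0.692, 0.122, -0.124]
force: [-5.6, 2.6, 5.5]
gripper_width: -0.0001
```

```bash
python3 -c "from h import *;loc()"
```

```text
t 17.1 loc mm [-2.4  1.2] z 73.6 F loc [-6.2  0.6] 5.5 yaw -0.35 down [ 0.005  0.013 -1.   ]
```

The stop is felt, with the force up at 6 N. I'll back straight off, lift clear and check.

Request:
move_arm(motion=[[[1,-0.3,0,0,0],[1,-0.7,0,0,0],[1,-0.5,-0.2,0,0],[1,0,-0.9,0,0],[1,0,-0.9,0,0],[1,0,-0.9,0,0],[1,0,0,0,0],[1,0,0,0,0]]])

```text
t: 18.1
tcp_pos: [0.4855, -0.0477, 0.1656]
tcp_rot: [0.701, -0.692, 0.118, -0.128]
force: [-0.5, 0.2, -0.1]
gripper_width: -0.0003
```

Run:
```python
from h import *
loc()
a=snapshot("side")[:,:,::-1];b=snapshot("wrist")[:,:,::-1]; T=tool()
A=cv2.resize(a[170:250,250:350],(500,400),interpolation=cv2.INTER_CUBIC)
B=cv2.resize(b[100:340,180:360],(300,400),interpolation=cv2.INTER_CUBIC)
cv2.imwrite("pics/s5.png",np.hstack([A,B]))
for n,P in dict(on=(.009,0,.078),off=(-.009,0,.078),rl=(.163,.035,.0255),rr=(.163,-.035,.0255)).items(): print(n,((proj("side",world(X,P))-[250,170])*5).round(),((proj("wrist",world(X,P),T)-[180,100])*5/3+[500,0]).round())
a0=cv2.imread("pics/side0.png")
t=snapshot("top")[:,:,::-1];print({l:[np.round(d["extent"]).tolist() for d in recognise(l,"top")][:1] for l in("jar","polish")})
```

```text
t 18.1 loc mm [-47.4   0.4] z 165.6 F loc [-0.6 -0. ] -0.1 yaw -0.35 down [ 0.015  0.011 -1.   ]
on [185. 155.] [628. 268.]
off [150. 155.] [628. 237.]
rl [468. 185.] [674. 405.]
rr [484. 282.] [582. 406.]
{'jar': [[219.0, 158.0, 13.0, 20.0]], 'polish': [[297.0, 171.0, 9.0, 7.0]]}
```

View pics/s5.png

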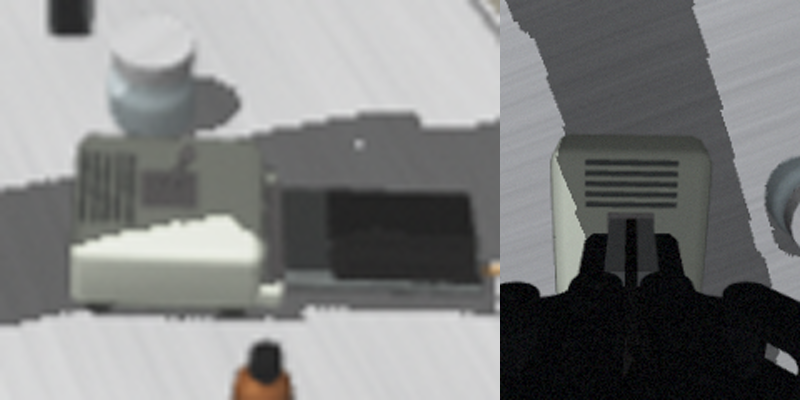

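The side picture shows the toggle ball at about (187,155), where "on" predicts (185,155) and "off" (150,155). The rest is still flat, the jar and polish haven't moved, and the robot is clear. Handing in.

```bash
python3 -c "
from plant import workorder
print(workorder.close_job())"
```

```text
the job is handed in; nothing more can be done
None
```

The nail dryer is ready: the hand rest is down flat, the press was done, and the toggle was then switched on. I handed the job in at about 18 s with the arm clear; no verdict was reported.

- **Choice of dryer:** I used the smallest of the three, the one in the tray with the jar and polish bottle beside it.
- **Rest:** I pushed it over from behind, with about 9 N the highest reading. It hung at about 45° after the first push. After about 13 mm more it snapped flat, and its free edge is where a fully lowered rest should be.
- **Press:** I pressed on the pad point for nearly 3 s in all, at 7–10 N while I tuned the force. The last 1.5 s read 9.5–11.4 N straight down. A sideways force of about 3 N remained throughout, and I could not remove it fully.
- **Toggle:** I pushed it from behind until I felt its stop at about 8 N in total, then backed off. It reached the stop about 4 mm later than I had calculated. The side picture shows the ball where "on" should be.
- **Bystanders:** The top camera finds the jar and polish bottle within a pixel of where they started. I didn't measure the other items, and the stick lies very close to the lowered rest's edge. I saw no sign that it was touched.

Forces were read only at the end of each move call, so brief peaks in between are not ruled out. Every reading was below 15 N.

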